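# Turn a slide holder over against the sloping rest

### The arm

A 7-joint arm with a two-finger parallel gripper is mounted at the origin on the work surface. World frame = base frame: x ahead of the robot, y to its left, z up, the work surface at z = 0. Lengths are in m, angles in degrees, forces in N, time in s.
With the tool pointing down it reaches from about 0.425 to 0.875 m from the base axis. Payload 4.7 kg.
Tool frame: the origin (TCP) lies on the front face of the gripper's body, between the roots of the fingers; the fingertips stand 70 mm ahead of it and the grasp point (between the pads) lies 51 mm ahead of it; z points along the fingers, y is the direction in which the jaws open and shut (so a half turn about z gives the same grasp; the last joint's range is limited). The gripper opens to 87 mm and grips with 3 to 60 N. Pads are 19 mm wide; open, the fingers measure 117 mm over their backs; the gripper's body (75 mm by 190 mm) begins 51 mm behind the grasp point.
Start: joints at [-63.707, 18.392, -4.016, 83.108, 1.295, 78.541, -3.26], TCP at [0.28, 0.587, 0.292] pointing down, gripper open.
Joint ranges: [-163.93, 163.93], [-17.29, 119.83], [-79.2, 71.16], [3.27, 140.29], [-89.18, 269.18], [5.43, 117.66], [-154.24, 154.24]. Speed limits (degrees/s): [147.25, 147.25, 180, 180, 180, 180, 180].

### API

Orientations are given as [roll, pitch, yaw] about the fixed x, y, z axes, in that order (R = Rz(yaw) Ry(pitch) Rx(roll)).
In Python, from cell import env gives the robot as it stands.
- The arm moves only by the tool drive_tool, never from a script. Its argument "commands" is a list of rows, each a list of 7 numbers: the shift along the tool's x, y, z in cm, then the turn, a rotation vector about the tool's x, y, z in degrees, then the opening, from 0 (shut) to 1 (fully open). In form: [[tx, ty, tz, rx, ry, rz, hand], ...]. A call has 1 to 20 rows; each row shifts and turns the commanded pose from where the row before left it, along the tool's axes as they then stand; what a row does not reach is not made up. A row lasts 1/12 s, in which the tool goes at most 41.7 mm and 7.16 degrees, less where a joint would pass 70% of its speed; a pose out of reach is approached as far as the arm can. A call is refused whole if a number of a shift passes 4.17 or a number of a turn 7.16, either way. A call with a gripper value outside its range is refused whole. The fingers move at their own pace and stop on an object; "force" is the grip in N (left out, the last holds). Time passes only in rows, so rows that do not move let the fingers close. It gives the time, the measured TCP pose, the force and the opening at its end, in the units of the state.
- env.get_obs(): the state, without advancing time (a new reading comes with each control period).
- env.read_camera(name): name is "scene" or "side" or "wrist"; returns a dict with "img" (480x640x3 uint8, blue, green, red), "mtx" (3x3 intrinsics, pixels), "k1" (the pictures are not rectified: a ray, as slopes to the right and down, at radius r is drawn at 1 + k1 r^2 times it, then the intrinsics apply), "pose" (4x4, takes a point from camera to world coordinates). Camera axes: x right, y down, z forward; pixel columns grow to the right and rows downward; lengths in m; the calibration is good to about 2 mm. A picture is of the moment at which its call begins. There is no depth.
- env.sign_off(): hands the job in, once; it reports no verdict.
The state is a dict: "time_s": time; "qpos": joint angles; "joint_velocities": joint speeds; "effort": joint torques, N m; "tool_pos": TCP position; "tool_rot": TCP orientation; "force": force on the tool from outside, world axes, zero at the start; "wrist_torque": the same for the moment, N m; "grip_width": finger opening in m.
Only numpy, scipy, OpenCV 4.12 (cv2) and the standard library are available. Lean on these libraries where they do the work, as an engineer would, in place of code of your own. Each camera call takes 0.05 s, during which the arm holds its last target.

### The job

The metal slide holder lies on the blue mat with its recessed side down. Push it along the mat by its rubber-edged end, up the sloping metal rest, until it leans fully back against the slope and will go no farther, without forcing it (the holder bends at 20 N); then tip it back over towards the robot so that it lies flat on the mat, recessed side up. Leave the dropper bottle, the dish and the lens canister on the mat standing where they are.

Things in the scene. Friction and masses are not known exactly. Their poses are not given: they have to be found in the camera images.
- holder: Slide holder: flat aluminium frame 110 mm long (its x), 90 wide (y), 8 thick, about 0.17 kg, with a 50 x 26 mm window. Origin at its very centre. Its z axis stands out of the plain side, up at the start; the other side has a recess with two clips and must end on top (z down). The -x end, facing the robot, has a 10 mm black rubber strip; the rest is smooth. Too wide to grasp flat: push it.
- holder_tail (a point): Middle of the holder's rubber end face, half-way up (4 mm above the mat at the start). Pushed evenly here, e.g. by two fingertips 50 mm apart just above the mat, the far end climbs the slope while the rubber end stays on the mat (push 1 to 3 N). Once the holder lies on the slope the rubber grips its foot and the push rises steeply: stop there, below 20 N.
- holder_head (a point): Middle of the holder's far (+x) end face, which climbs the slope. Leaning, the holder stays by itself at about 55 degrees with this end 90 mm above the mat, 33 mm higher than the rest's top edge. It can then be reached from behind, over the rest's level top, and drawn back towards the robot: the holder pivots on its rubber end and falls over on to the mat.
- rail: Fixed guide carrying the sloping rest. Origin at mat-top height, mid-width, where the slope's foot is at the rest's middle setting. x points from the robot's side into the rest, y along its width, z up. The rest is locked anywhere up to 18 mm nearer or farther along x than the middle setting: not measured, feel or look for it. The guide block spans x 115 to 165 mm, 150 mm wide, 30 tall.
- rest_top (a point): Where the middle of the slope's top edge is at the rest's middle setting (the true edge is up to 18 mm nearer or farther). The rest is bent smooth aluminium sheet 160 mm wide: the face rises at 55 degrees from its foot on the mat to this edge, 57 mm above the mat and 40 mm beyond the foot; then a level top 26 mm deep, then straight down.
- mat: Blue bench mat, fixed, 400 mm (x) by 300 mm (y), 3 mm thick, under the holder and the rest. Origin under its centre, at bench height; axes as the rail's. The rail's origin lies 20 mm from the mat's centre in +x, 3 mm up.
- dropper: Bystander: small amber dropper bottle, 26 mm across, 58 mm tall, on the mat beside the holder; origin under its centre.
- dish: Bystander: small clear flat dish, 34 mm across, 12 mm tall, on the mat; origin under its centre.
- canister: Bystander: white lens canister, 34 mm across, 50 mm tall, on the mat beside the rest; origin under its centre.
Mind the look-alikes: they are no part of the job. Several things have the shape of the holder; the one meant has the colours described above. Leave any red look-alike of the rail alone.

How it is judged:
By the outcome, as a careful person would: the job done as asked, in the order asked, and still so for the second after the job is handed in, with the robot touching nothing.
It also fails if it takes over 64 s, if anything falls off the work surface, if the arm or the gripper's body presses on something with over 40 N, if the wrist force passes 120 N, or if a joint passes its speed limit or range.

## Working session

There is one attempt and no reset: what is moved stays moved. The work goes in short steps, Python scripts to look and compute and a tool call to move; the robot and the scene stay as the last step left them, time stands still between calls to the robot, and variables do not carry over. Pictures are saved under pics/ and viewed, and the job is handed in when it is done.

Besides the shell and the picture viewer there is one more tool, called after ">>>" as name(argument=value, ...), one argument or row to a line, values as JSON. drive_tool: Moves the arm, as the interface text tells. Its arguments: {"type":"object","properties":{"commands":{"type":"array"},"force":{"type":"number"}},"required":["commands"]}

```bash
ls; mkdir -p pics; python3 - <<'E'
from cell import env
import cv2
o=env.get_obs();print(o)
for n in("scene","side","wrist"):
    c=env.read_camera(n);cv2.imwrite(f"pics/{n}0.png",c["img"]);print(n,c["mtx"].tolist(),c["k1"],c["pose"].round(4).tolist())
E
```

```text
pics
{'time_s': 0.0, 'qpos': array([-63.70804236,  18.43775335,  -4.01555083,  83.17413097,
         1.29674915,  78.54178036,  -3.26152208]), 'joint_velocities': array([-0.02196576, -0.00078583,  0.00877372,  0.02855373,  0.04310396,
       -0.14289434,  0.0854517 ]), 'effort': array([-7.37457549e-05, -4.91287887e+01, -4.03820481e-01, -3.12530994e+01,
       -6.38653035e-02,  4.40971262e-02,  1.84096075e-04]), 'tool_pos': array([0.27953572, 0.58635474, 0.29118297]), 'tool_rot': array([-1.79891677e+02,  7.50550592e-03,  1.54516627e+02]), 'force': array([ 0.2518419 ,  0.14103766, -0.04111037]), 'wrist_torque': array([-0.00928385, -0.0270568 ,  0.02495888]), 'grip_width': 0.08712986628180533}
scene [[525.8095557517996, 0.0, 322.7835791392995], [0.0, 525.8095557517996, 243.6505931437738], [0.0, 0.0, 1.0]] 0.009383460372463438 [[0.5991, 0.5578, -0.5744, 1.0118], [0.8005, -0.4027, 0.4439, -0.4539], [0.0163, -0.7258, -0.6878, 0.7599], [0.0, 0.0, 0.0, 1.0]]
side [[522.970388558112, 0.0, 314.7380015379037], [0.0, 522.970388558112, 248.51532172342118], [0.0, 0.0, 1.0]] 0.048765561617460144 [[0.796, -0.3538, 0.4911, -0.1622], [-0.6051, -0.4857, 0.6309, -0.7908], [0.0153, -0.7993, -0.6007, 0.8217], [0.0, 0.0, 0.0, 1.0]]
wrist [[371.0624180707596, 0.0, 314.1648631788311], [0.0, 371.0624180707596, 238.63359593972208], [0.0, 0.0, 1.0]] -0.02513419969611954 [[0.4308, 0.8745, 0.2228, 0.2196], [0.9024, -0.4169, -0.1089, 0.6163], [-0.0023, 0.248, -0.9688, 0.3849], [0.0, 0.0, 0.0, 1.0]]
```

View pics/scene0.png

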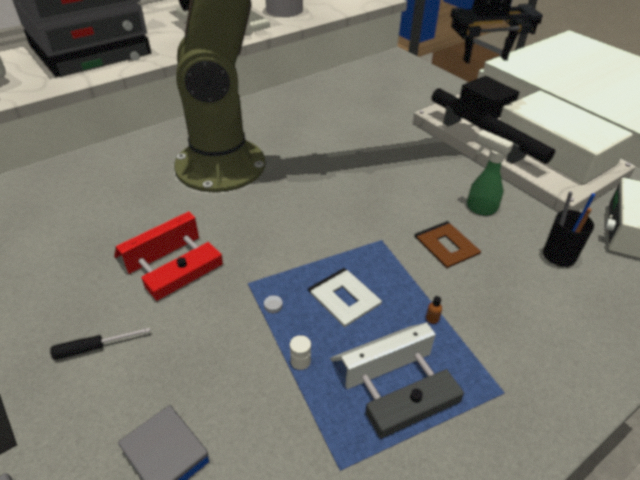

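View pics/side0.png

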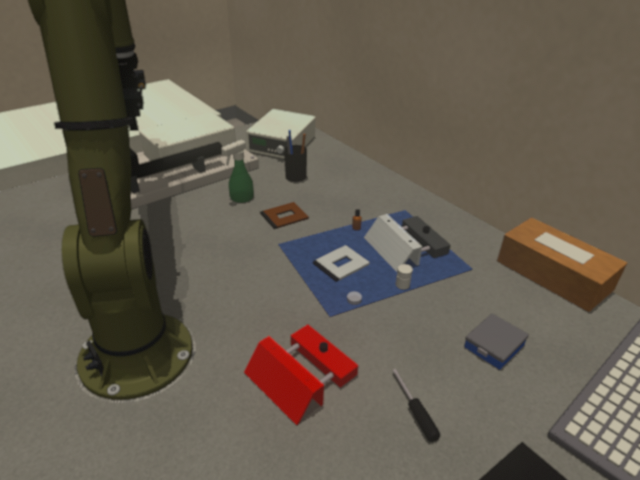

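View pics/wrist0.png

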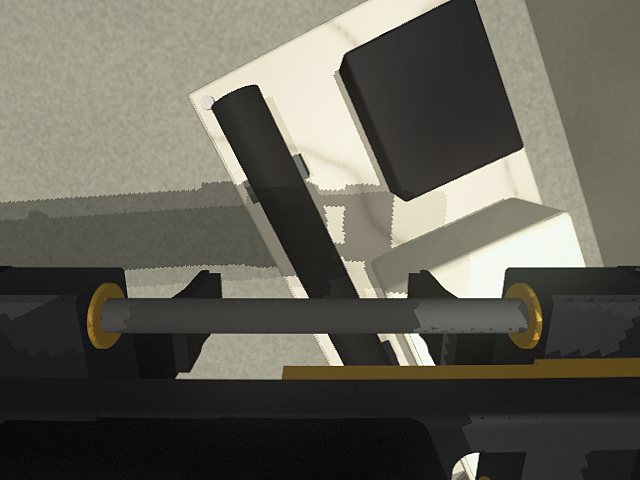

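The scene shows two holder shapes. One is pale aluminium with a black strip on the blue mat, scene (345,297). The other is brown, off the mat, at (447,243). The first fits the description. There are two rails: the silver and black one at (400,375), which is the right one, and a red look-alike at (170,255). I'll confirm with crops.

```bash
cat > h.py <<'E'
import numpy as np,cv2
def undist(c,uv):
    m=c["mtx"];p=np.array([(uv[0]-m[0,2])/m[0,0],(uv[1]-m[1,2])/m[1,1]])
    q=p.copy()
    for _ in range(20): q=p/(1+c["k1"]*(q@q))
    return q
def p2w(c,uv,z):
    q=undist(c,uv);T=c["pose"];d=T[:3,:3]@np.array([q[0],q[1],1]);o=T[:3,3]
    return o+d*(z-o[2])/d[2]
def tri(cs,uvs):
    A=np.zeros((3,3));b=np.zeros(3)
    for c,uv in zip(cs,uvs):
        q=undist(c,uv);T=c["pose"];d=T[:3,:3]@np.array([q[0],q[1],1]);d/=np.linalg.norm(d);P=np.eye(3)-np.outer(d,d);A+=P;b+=P@T[:3,3]
    return np.linalg.solve(A,b)
def w2p(c,X):
    T=c["pose"];p=T[:3,:3].T@(np.asarray(X,float)-T[:3,3]);q=p[:2]/p[2];q=q*(1+c["k1"]*(q@q))
    return q*[c["mtx"][0,0],c["mtx"][1,1]]+c["mtx"][:2,2]
def crop(img,x0,y0,w,h,s,fn):
    cv2.imwrite(fn,cv2.resize(img[y0:y0+h,x0:x0+w],None,fx=s,fy=s,interpolation=cv2.INTER_CUBIC))
E
python3 - <<'E'
from h import *
crop(cv2.imread("pics/scene0.png"),240,230,265,240,3,"pics/s0c.png") if 0 else crop(cv2.imread("pics/scene0.png"),245,235,260,200,3,"pics/s0c.png")
crop(cv2.imread("pics/side0.png"),275,200,200,115,4,"pics/d0c.png")
E
```

```text
(no output)
```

View pics/s0c.png

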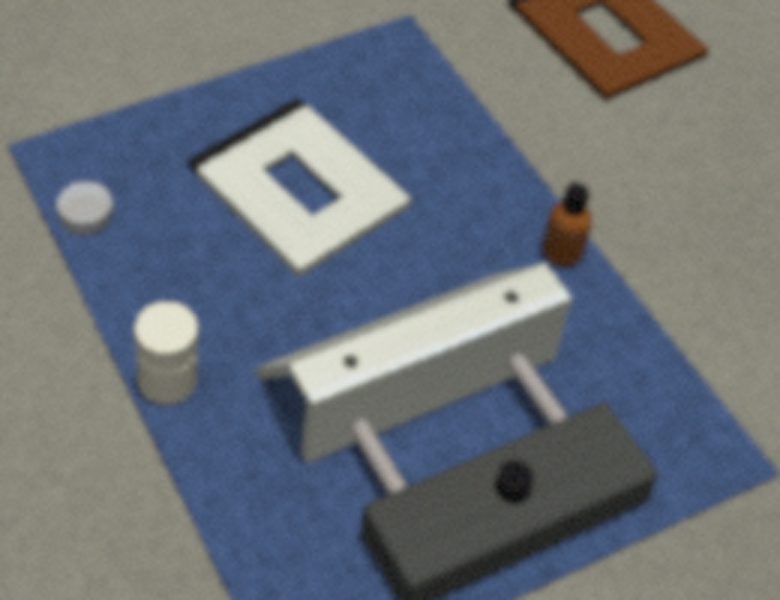

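View pics/d0c.png

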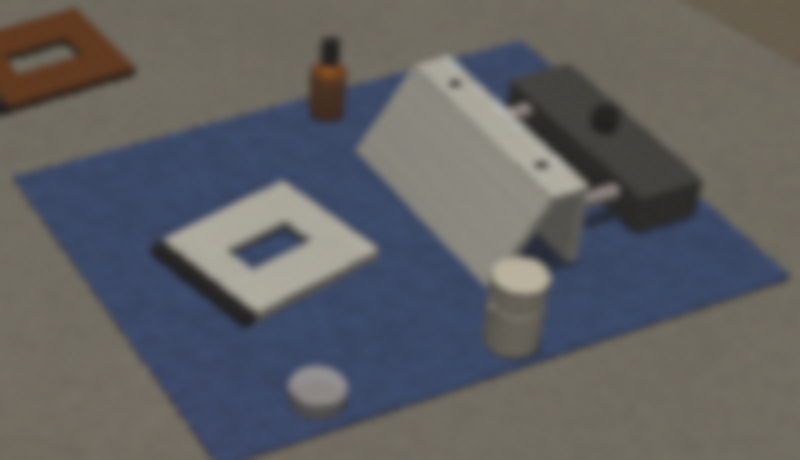

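The crops confirm it. The pale holder has its black strip end at scene (308-345,268-288), and the brown one is a decoy. The rest's slope and the grey block sit together. Next step is poses.

```bash
cat > m.py <<'E'
from h import *
from cell import env
S=env.read_camera("scene");D=env.read_camera("side")
s=lambda u,v:(245+(u+.5)/3-.5,235+(v+.5)/3-.5)
d=lambda u,v:(275+(u+.5)/4-.5,200+(v+.5)/4-.5)
def P(n,x): print(n,np.round(np.array(x)*1000,1))
for n,a,b in [("matA",s(10,147),d(218,460)),("matB",s(412,16),d(15,178)),("matC",s(778,478),d(520,40))]:
    P(n+" scene",p2w(S,a,.003));P(n+" side",p2w(D,b,.003))
P("matD side",p2w(D,d(790,275),.003))
for n,a,z in [("tailL",s(193,158),.011),("tailR",s(301,101),.011),("headR",s(411,198),.011),("headL",s(301,266),.011)]: P(n+" sc",p2w(S,a,z))
for n,a,z in [("tailL",d(248,312),.011),("tailR",d(158,240),.011),("headR",d(285,180),.011),("headL",d(378,247),.011)]: P(n+" sd",p2w(D,a,z))
# rest
for n,a,z in [("topback L",s(312,402),.06),("topback R",s(571,297),.06),("topfront L",s(293,366),.06),("topfront R",s(547,265),.06),("foot L",s(258,371),.003)]: P(n+" sc",p2w(S,a,z))
for n,a,z in [("topfront L",d(551,195),.06),("topfront R",d(415,64),.06),("topback L",d(585,187),.06),("topback R",d(448,56),.06),("foot L",d(486,282),.003),("foot R",d(357,150),.003)]: P(n+" sd",p2w(D,a,z))
for n,a,b in [("dropper top",s(577,190),d(331,42)),("can top",s(166,328),d(519,276)),("dish top",s(85,197),d(318,386))]: P(n,tri([S,D],[a,b]))
for n,a in [("can",s(166,328))]:P(n,p2w(S,a,.053))
for n,a in [("can",d(519,276))]:P(n,p2w(D,a,.053))
P("block",p2w(S,s(655,475),.033));P("block",p2w(S,s(415,585),.033));P("block",p2w(S,s(365,513),.033))
E
python3 m.py
```

```text
matA scene [ 385.  -149.8    3. ]
matA side [ 384.4 -145.4    3. ]
matB scene [444.  142.9   3. ]
matB side [441.3 140.5   3. ]
matC scene [833.8  60.5   3. ]
matC side [831.5  64.8   3. ]
matD side [ 773.9 -227.2    3. ]
tailL sc [467.7 -64.2  11. ]
tailR sc [468.7  22.6  11. ]
headR sc [574.1  25.9  11. ]
headL sc [575.3 -62.4  11. ]
tailL sd [472.5 -63.2  11. ]
tailR sd [471.2  24.5  11. ]
headR sd [576.4  26.1  11. ]
headL sd [578.1 -62.4  11. ]
topback L sc [ 675.9 -138.2   60. ]
topback R sc [707.7  18.6  60. ]
topfront L sc [ 652.9 -132.5   60. ]
topfront R sc [684.2  23.6  60. ]
foot L sc [ 614.6 -124.5    3. ]
topfront L sd [ 652.8 -130.4   60. ]
topfront R sd [684.8  25.2  60. ]
topback L sd [ 675.6 -136.9   60. ]
topback R sd [709.2  19.4  60. ]
foot L sd [ 616.1 -120.7    3. ]
foot R sd [644.7  31.7   3. ]
dropper top [655.8  76.6  61.3]
can top [ 588.8 -168.9   52.1]
dish top [ 459.5 -140.8   16.4]
can [ 589.5 -169.7   53. ]
can [ 588. -169.   53.]
block [802.  -10.2  33. ]
block [ 773.6 -150.6   33. ]
block [ 729.6 -145.4   33. ]
```

>>> drive_tool(
  commands=[
    [0,0,0,0,0,-7.05,0.53],
    [0,0,0,0,0,-7.05,0.53],
    [-2.2,-3.3,0,0,0,0,0.53],
    [-2.2,-3.3,0,0,0,0,0.53],
    [-2.2,-3.3,0,0,0,0,0.53],
    [-2.2,-3.3,0,0,0,0,0.53],
    [-2.2,-3.3,0,0,0,0,0.53],
    [-2.2,-3.3,0,0,0,0,0.53],
    [-2.2,-3.3,0,0,0,0,0.53],
    [-2.2,-3.3,0,0,0,0,0.53],
    [-1.3,-3.65,0,0,0,0,0.53],
    [-1.3,-3.65,0,0,0,0,0.53],
    [-1.3,-3.65,0,0,0,0,0.53],
    [-1.3,-3.65,0,0,0,0,0.53],
    [-1.3,-3.65,0,0,0,0,0.53],
    [-1.3,-3.65,0,0,0,0,0.53],
    [-1.3,-3.65,0,0,0,0,0.53],
    [-1.3,-3.65,0,0,0,0,0.53],
    [0,0,0,0,0,0,0.53],
    [0,0,0,0,0,0,0.53],
  ],
)

```text
time_s: 1.92
tool_pos: [0.4445, -0.0158, 0.2925]
tool_rot: [180.0, 0.0, 168.3]
force: [-0.2, 0.9, 0.4]
grip_width: 0.0462
```

>>> drive_tool(
  commands=[
    [0,0,3.5,0,0,0,0.53],
    [0,0,3.5,0,0,0,0.53],
    [0,0,3.5,0,0,0,0.53],
    [0,0,3.5,0,0,0,0.53],
    [0,0,3.5,0,0,0,0.53],
    [0,0,2,0,0,0,0.53],
    [0,0,1,0,0,0,0.53],
    [0,0,0.6,0,0,0,0.53],
    [0,0,0,0,0,0,0.53],
    [0,0,0,0,0,0,0.53],
    [0,0,0,0,0,0,0.53],
  ],
)

```text
time_s: 2.83
tool_pos: [0.4457, -0.0132, 0.0827]
tool_rot: [179.9, 0.2, 168.6]
force: [-0.4, 1.2, 0.8]
grip_width: 0.0467
```

```bash
cat > look.py <<'E'
import sys
from h import *
from cell import env
k=sys.argv[1]
S=env.read_camera("scene")["img"];D=env.read_camera("side")["img"]
a=cv2.resize(S[200:420,225:505],None,fx=2.8,fy=2.8,interpolation=cv2.INTER_CUBIC)
b=cv2.resize(D[180:340,270:480],None,fx=3.7,fy=3.7,interpolation=cv2.INTER_CUBIC)
cv2.imwrite(f"pics/{k}_s.png",a[:600,:800]);cv2.imwrite(f"pics/{k}_d.png",b[:600,:800])
o=env.get_obs();print(o["time_s"],o["tool_pos"].round(4),o["tool_rot"].round(2),o["force"].round(2),o["grip_width"])
E
python3 look.py a
```

```text
2.9333 [ 0.4455 -0.0134  0.0825] [1.7992e+02 1.4000e-01 1.6862e+02] [-0.07  0.28 -0.08] 0.04601439901041454
```

View pics/a_d.png

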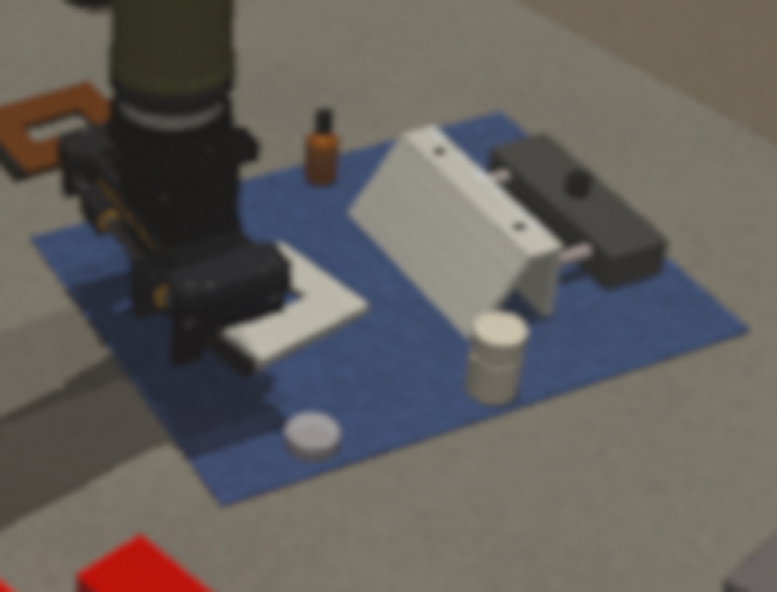

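View pics/a_s.png

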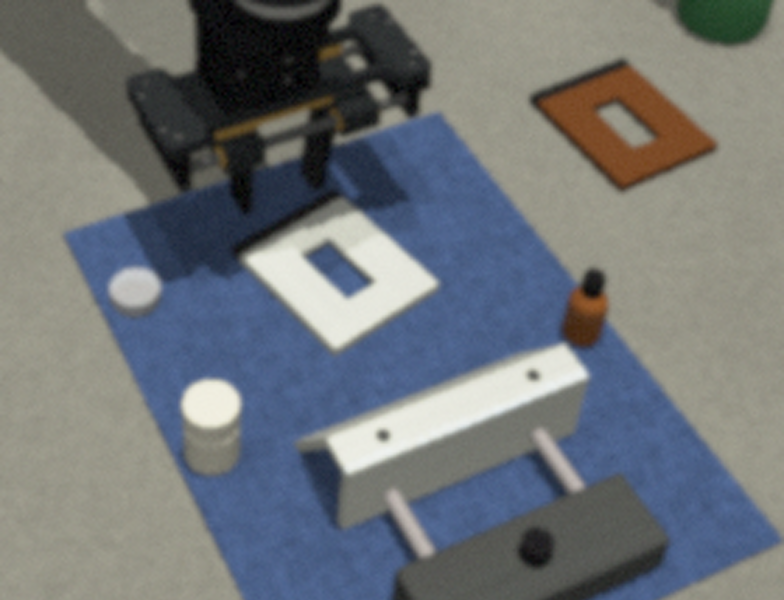

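The fingertips, scene crop (240,208) and (318,185), are just behind the rubber strip, and the bystanders are clear. I'll lower and push; the rail-aligned fingers should square the holder up.

>>> drive_tool(
  commands=[
    [0,0,0.4,0,0,0,0.53],
    [0,0,0.35,0,0,0,0.53],
    [0,0,0,0,0,0,0.53],
    [-0.3,0,0,0,0,0,0.53],
    [-0.3,0,0,0,0,0,0.53],
    [-0.3,0,0,0,0,0,0.53],
    [-0.3,0,0,0,0,0,0.53],
    [-0.3,0,0,0,0,0,0.53],
    [-0.3,0,0,0,0,0,0.53],
    [-0.3,0,0,0,0,0,0.53],
    [-0.3,0,0,0,0,0,0.53],
    [-0.3,0,0,0,0,0,0.53],
    [-0.3,0,0,0,0,0,0.53],
    [-0.3,0,0,0,0,0,0.53],
    [-0.3,0,0,0,0,0,0.53],
    [0,0,0,0,0,0,0.53],
  ],
)

```text
time_s: 4.27
tool_pos: [0.4806, -0.0208, 0.0739]
tool_rot: [180.0, 0.1, 168.6]
force: [0.8, 1.2, 0.0]
grip_width: 0.0463
```

```bash
python3 look.py b
```

```text
4.3667 [ 0.4801 -0.0208  0.0739] [-1.8000e+02  3.0000e-02  1.6861e+02] [ 0.71  0.34 -0.3 ] 0.046091927317502855
```

View pics/b_s.png

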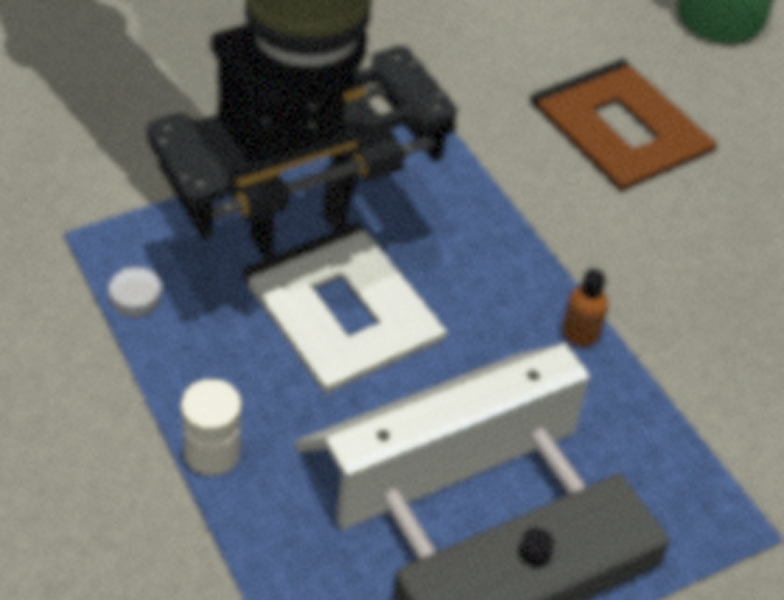

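The holder is nearly square to the rest now. Its tail edge runs from scene crop (250,270) to (360,230), parallel to the rest's edge. The push continues.

>>> drive_tool(
  commands=[
    [-0.3,0,-0.08,0,0,0,0.53],
    [-0.3,0,0,0,0,0,0.53],
    [-0.3,0,0,0,0,0,0.53],
    [-0.3,0,0,0,0,0,0.53],
    [-0.3,0,0,0,0,0,0.53],
    [-0.3,0,0,0,0,0,0.53],
    [-0.3,0,0,0,0,0,0.53],
    [-0.3,0,0,0,0,0,0.53],
    [-0.3,0,0,0,0,0,0.53],
    [-0.3,0,0,0,0,0,0.53],
    [-0.3,0,0,0,0,0,0.53],
    [-0.3,0,0,0,0,0,0.53],
    [-0.3,0,0,0,0,0,0.53],
    [-0.3,0,0,0,0,0,0.53],
    [-0.3,0,0,0,0,0,0.53],
    [-0.3,0,0,0,0,0,0.53],
    [0,0,0,0,0,0,0.53],
  ],
)

```text
time_s: 5.78
tool_pos: [0.5133, -0.0275, 0.0739]
tool_rot: [180.0, -2.1, 168.6]
force: [-43.1, 7.4, 47.8]
grip_width: 0.0461
```

```bash
python3 look.py c
```

```text
5.8833 [ 0.5132 -0.0274  0.0739] [179.96  -2.07 168.65] [-41.85   7.12  47.07] 0.04587048404658708
```

View pics/c_s.png

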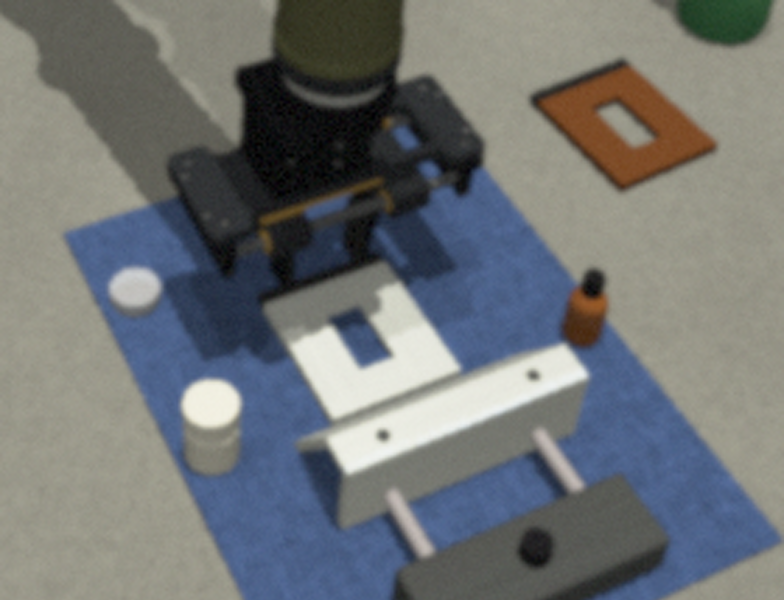

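View pics/c_d.png

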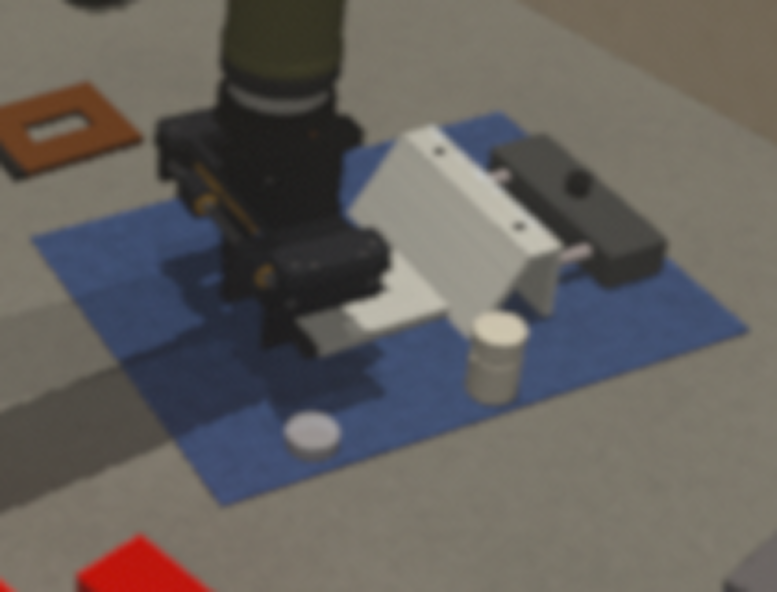

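The wrist reads 43 N horizontal and 47 N upward, so it jammed as the head reached the slope's foot. Before I unload it, I'll check where that force acts.

```bash
python3 - <<'E'
from h import *
from cell import env
from scipy.spatial.transform import Rotation as R
o=env.get_obs();print(o["force"],o["wrist_torque"],o["qpos"].round(2),o["effort"].round(2))
r=R.from_euler("z",-11.4,degrees=True).inv()
print(r.apply(o["force"]),r.apply(o["wrist_torque"]))
crop(env.read_camera("side")["img"],320,225,100,75,8,"pics/c_z.png")
E
```

```text
[-41.84706984   7.11617319  47.06646966] [ 1.59707434  9.63515697 -0.01195305] [-23.44  17.05  26.77 114.48 -10.01  52.69  87.34] [  2.45 -23.34   5.54 -34.95   0.22 -15.59   0.09]
[-42.42804017  -1.29560108  47.06646966] [-0.33889356  9.76074011 -0.01195305]
```

View pics/c_z.png

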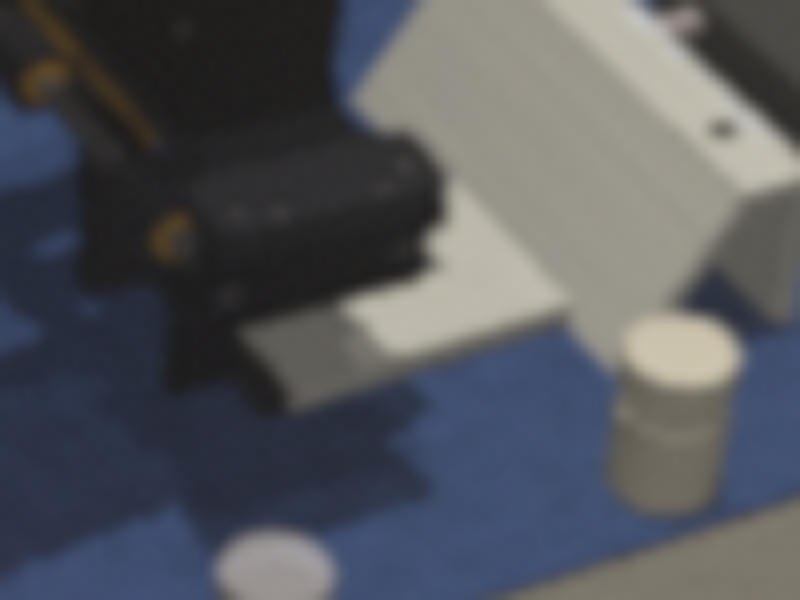

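The load path looks like either the tips stuck to the mat or the rubber dragged down, because pushing makes the arm sag. I'll unload, raise the tips slightly, and continue in small steps, watching the force.

>>> drive_tool(
  commands=[
    [0.5,0,0,0,0,0,0.53],
    [0.5,0,0,0,0,0,0.53],
    [0.5,0,-0.05,0,0,0,0.53],
    [0.4,0,-0.05,0,0,0,0.53],
    [0,0,0,0,0,0,0.53],
    [0,0,0,0,0,0,0.53],
  ],
)

```text
time_s: 6.43
tool_pos: [0.5089, -0.0265, 0.0758]
tool_rot: [180.0, 0.1, 168.6]
force: [0.2, 0.3, 0.2]
grip_width: 0.0462
```

```bash
python3 look.py d; python3 - <<'E'
from h import *
from cell import env
crop(env.read_camera("side")["img"],320,225,100,75,8,"pics/d_z.png")
E
```

```text
6.5333 [ 0.5089 -0.0265  0.0757] [1.8000e+02 7.0000e-02 1.6862e+02] [ 1.23 -0.28 -0.29] 0.04610740912437351
```

View pics/d_z.png

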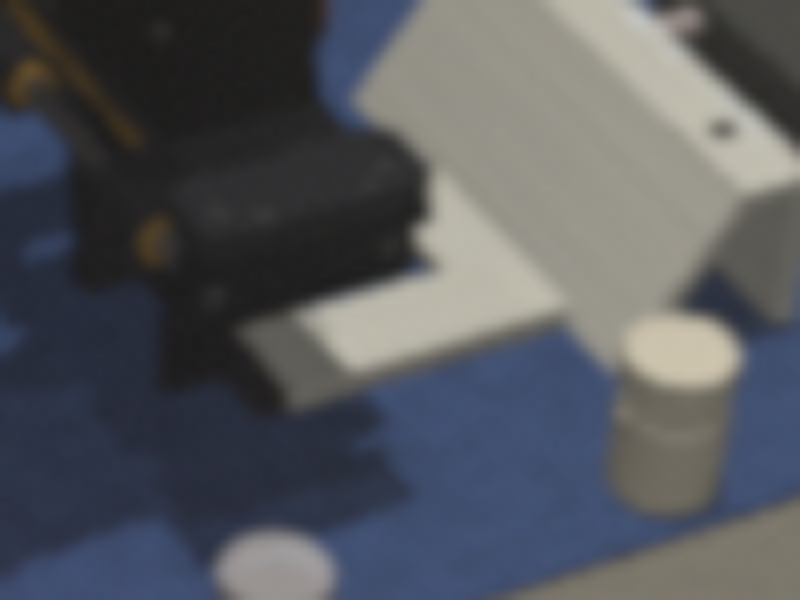

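View pics/d_s.png

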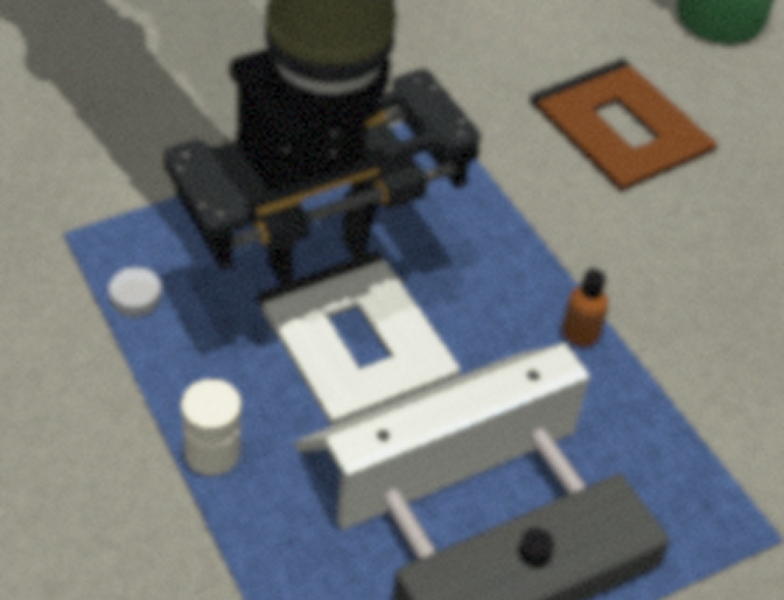

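>>> drive_tool(
  commands=[
    [-0.2,0,0,0,0,0,0.53],
    [-0.2,0,0,0,0,0,0.53],
    [-0.1,0,0,0,0,0,0.53],
    [0,0,0,0,0,0,0.53],
  ],
)

```text
time_s: 6.92
tool_pos: [0.5102, -0.0268, 0.0752]
tool_rot: [-180.0, -0.5, 168.6]
force: [-10.1, 1.3, 10.6]
grip_width: 0.0463
```

>>> drive_tool(
  commands=[
    [-0.1,0,0,0,0,0,0.53],
    [0,0,0,0,0,0,0.53],
  ],
)

```text
time_s: 7.08
tool_pos: [0.5104, -0.0269, 0.0751]
tool_rot: [-180.0, -0.6, 168.6]
force: [-12.0, 2.0, 12.7]
grip_width: 0.0464
```

The tips are clear of the mat, so the arm is pressing the rubber down and wedging it. I'll relieve that by commanding upward.

>>> drive_tool(
  commands=[
    [0,0,-0.1,0,0,0,0.53],
    [0,0,0,0,0,0,0.53],
  ],
)

```text
time_s: 7.25
tool_pos: [0.5131, -0.0274, 0.0761]
tool_rot: [-180.0, -0.1, 168.6]
force: [-2.4, 0.3, -1.0]
grip_width: 0.0459
```

>>> drive_tool(
  commands=[
    [0,0,-0.1,0,0,0,0.53],
    [0,0,0,0,0,0,0.53],
  ],
)

```text
time_s: 7.42
tool_pos: [0.5139, -0.0276, 0.0773]
tool_rot: [-180.0, -0.0, 168.6]
force: [-1.3, 0.3, -0.0]
grip_width: 0.0463
```

Released. The push is back to about 1.3 N. I'll keep pushing in small steps.

>>> drive_tool(
  commands=[
    [-0.15,0,0,0,0,0,0.53],
    [-0.15,0,0,0,0,0,0.53],
    [0,0,0,0,0,0,0.53],
  ],
)

```text
time_s: 7.67
tool_pos: [0.5175, -0.0283, 0.0776]
tool_rot: [-180.0, 0.0, 168.6]
force: [-0.2, 1.3, -0.5]
grip_width: 0.046
```

>>> drive_tool(
  commands=[
    [-0.15,0,0,0,0,0,0.53],
    [-0.15,0,0,0,0,0,0.53],
    [0,0,0,0,0,0,0.53],
  ],
)

```text
time_s: 7.92
tool_pos: [0.5204, -0.0288, 0.0777]
tool_rot: [180.0, 0.0, 168.6]
force: [-1.2, -0.0, -0.7]
grip_width: 0.0464
```

>>> drive_tool(
  commands=[
    [-0.2,0,0,0,0,0,0.53],
    [-0.2,0,0,0,0,0,0.53],
    [-0.2,0,0,0,0,0,0.53],
  ],
)

```text
time_s: 8.17
tool_pos: [0.5261, -0.03, 0.0776]
tool_rot: [180.0, 0.0, 168.6]
force: [-1.5, -0.1, -1.5]
grip_width: 0.0463
```

>>> drive_tool(
  commands=[
    [-0.2,0,0,0,0,0,0.53],
    [-0.2,0,0,0,0,0,0.53],
    [-0.2,0,0,0,0,0,0.53],
  ],
)

```text
time_s: 8.42
tool_pos: [0.532, -0.0312, 0.0776]
tool_rot: [180.0, 0.0, 168.6]
force: [-0.4, -0.1, -1.4]
grip_width: 0.0462
```

```bash
python3 look.py e
```

```text
8.5167 [ 0.5326 -0.0313  0.0779] [1.7999e+02 9.0000e-02 1.6861e+02] [-1.05 -0.15 -0.41] 0.04606274201647275
```

View pics/e_d.png

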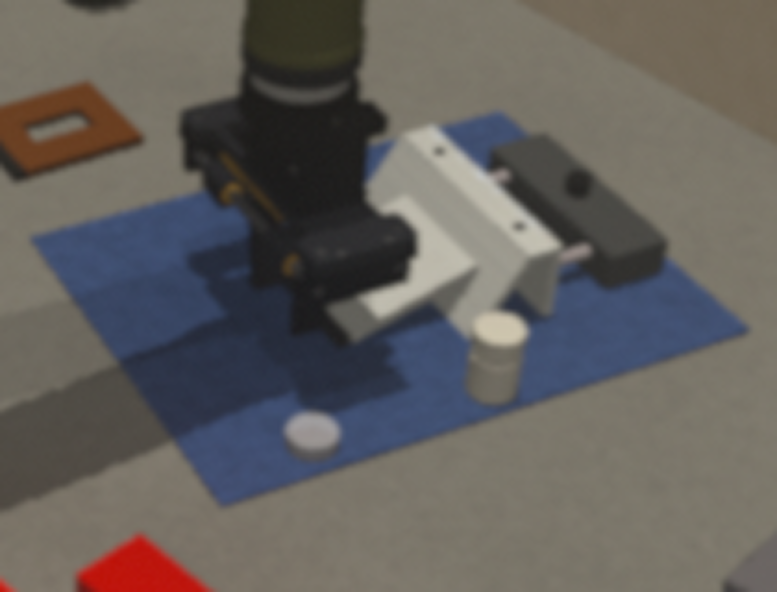

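View pics/e_s.png

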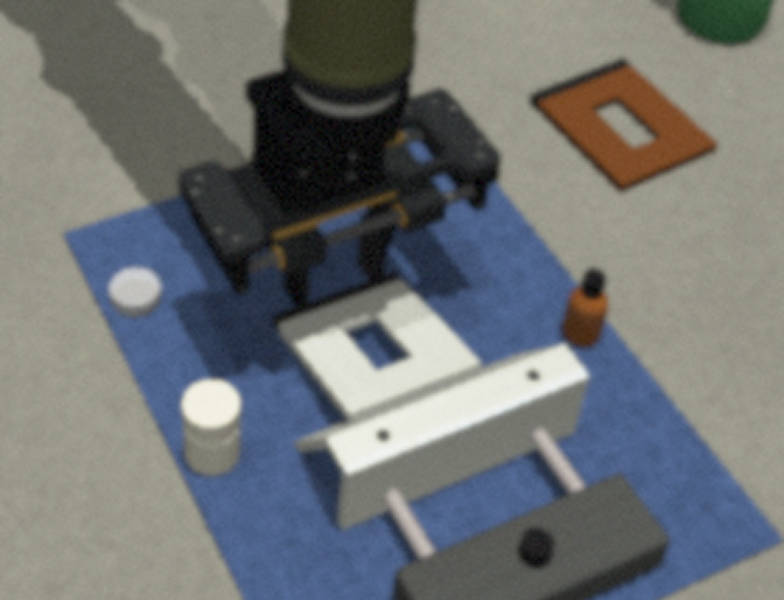

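The holder is climbing the slope with its tail on the mat, and it looks straight. I'll continue, easing the tips down slowly because the tail's corner drops as it leans.

>>> drive_tool(
  commands=[
    [-0.2,0,0.02,0,0,0,0.53],
    [-0.2,0,0.02,0,0,0,0.53],
    [-0.2,0,0.02,0,0,0,0.53],
  ],
)

```text
time_s: 8.77
tool_pos: [0.5345, -0.0316, 0.077]
tool_rot: [180.0, -0.5, 168.6]
force: [-15.1, 2.9, 17.2]
grip_width: 0.046
```

>>> drive_tool(
  commands=[
    [-0.2,0,0.02,0,0,0,0.53],
    [-0.2,0,0.02,0,0,0,0.53],
    [-0.2,0,0.02,0,0,0,0.53],
  ],
)

```text
time_s: 9.02
tool_pos: [0.5359, -0.0319, 0.0765]
tool_rot: [180.0, -1.2, 168.6]
force: [-30.7, 4.8, 34.6]
grip_width: 0.0461
```

>>> drive_tool(
  commands=[
    [-0.2,0,0.01,0,0,0,0.53],
    [-0.2,0,0.01,0,0,0,0.53],
    [-0.2,0,0.01,0,0,0,0.53],
  ],
)

```text
time_s: 9.27
tool_pos: [0.5371, -0.0322, 0.0762]
tool_rot: [179.9, -1.9, 168.6]
force: [-44.4, 7.1, 49.9]
grip_width: 0.0464
```

Lowering re-wedged it, and I shouldn't have batched those calls unseen: it reached 44 N. Unloading now.

>>> drive_tool(
  commands=[
    [0.6,0,0,0,0,0,0.53],
    [0.6,0,0,0,0,0,0.53],
    [0.3,0,-0.05,0,0,0,0.53],
    [0,0,0,0,0,0,0.53],
  ],
)

```text
time_s: 9.6
tool_pos: [0.5352, -0.0317, 0.077]
tool_rot: [180.0, 0.1, 168.6]
force: [0.2, -0.3, 0.6]
grip_width: 0.046
```

```bash
python3 look.py f; python3 - <<'E'
from h import *
from cell import env
crop(env.read_camera("side")["img"],335,205,100,75,8,"pics/f_z.png")
E
```

```text
9.7 [ 0.5357 -0.0318  0.077 ] [1.7999e+02 1.3000e-01 1.6862e+02] [ 0.53 -0.01 -1.11] 0.04592648150737098
```

View pics/f_z.png

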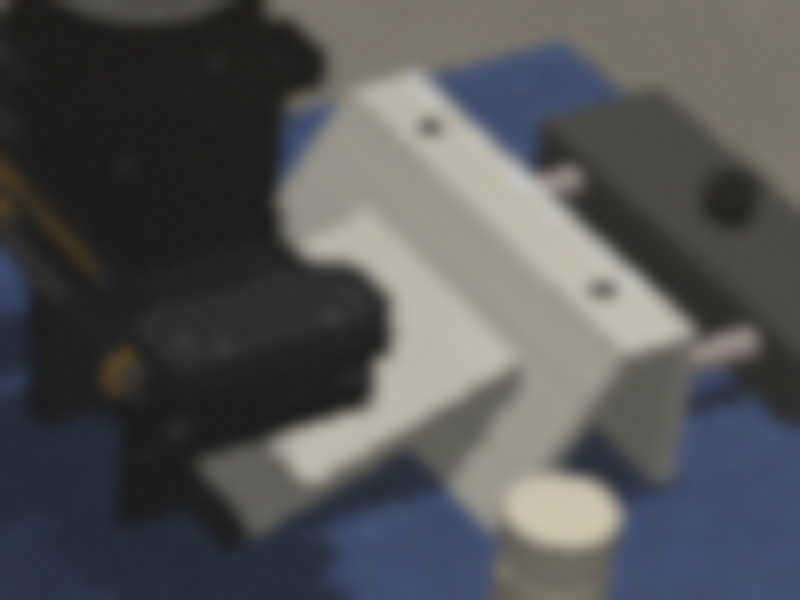

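View pics/f_s.png

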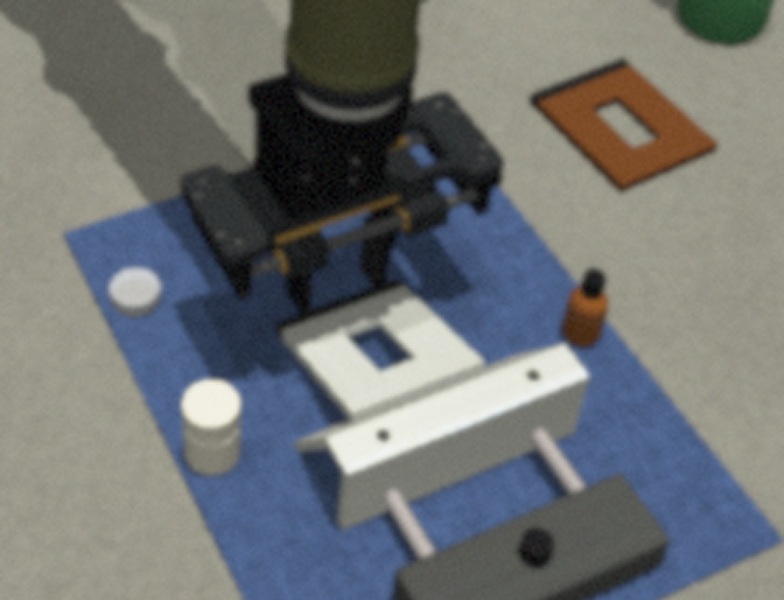

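>>> drive_tool(
  commands=[
    [0.3,0,0.0,0,0,0,0.53],
    [0,0,0.25,0,0,0,0.53],
    [0,0,0,0,0,0,0.53],
    [-0.15,0,0,0,0,0,0.53],
    [-0.1,0,-0.03,0,0,0,0.53],
    [-0.1,0,-0.04,0,0,0,0.53],
    [-0.1,0,-0.04,0,0,0,0.53],
  ],
)

```text
time_s: 10.33
tool_pos: [0.5364, -0.0321, 0.0752]
tool_rot: [180.0, 0.0, 168.6]
force: [-0.3, 0.0, -0.1]
grip_width: 0.0462
```

>>> drive_tool(
  commands=[
    [-0.1,0,-0.04,0,0,0,0.53],
    [-0.1,0,-0.04,0,0,0,0.53],
    [-0.1,0,-0.02,0,0,0,0.53],
  ],
)

```text
time_s: 10.58
tool_pos: [0.5385, -0.0325, 0.0758]
tool_rot: [-180.0, -0.1, 168.6]
force: [-1.9, 0.3, -1.4]
grip_width: 0.0464
```

>>> drive_tool(
  commands=[
    [-0.15,0,0,0,0,0,0.53],
    [-0.15,0,0,0,0,0,0.53],
    [-0.15,0,0,0,0,0,0.53],
  ],
)

```text
time_s: 10.83
tool_pos: [0.5435, -0.0335, 0.0761]
tool_rot: [180.0, -0.0, 168.6]
force: [-1.5, 0.3, -1.5]
grip_width: 0.0461
```

>>> drive_tool(
  commands=[
    [-0.2,0,0,0,0,0,0.53],
    [-0.2,0,0,0,0,0,0.53],
    [-0.2,0,0,0,0,0,0.53],
  ],
)

```text
time_s: 11.08
tool_pos: [0.5496, -0.0347, 0.0762]
tool_rot: [180.0, 0.0, 168.6]
force: [-1.4, 0.1, -1.5]
grip_width: 0.0461
```

>>> drive_tool(
  commands=[
    [-0.2,0,0,0,0,0,0.53],
    [-0.2,0,0,0,0,0,0.53],
    [-0.2,0,0,0,0,0,0.53],
  ],
)

```text
time_s: 11.33
tool_pos: [0.5555, -0.036, 0.0762]
tool_rot: [180.0, 0.0, 168.6]
force: [-0.8, 0.2, -0.3]
grip_width: 0.0463
```

>>> drive_tool(
  commands=[
    [-0.2,0,0,0,0,0,0.53],
    [-0.2,0,0,0,0,0,0.53],
    [-0.2,0,0,0,0,0,0.53],
  ],
)

```text
time_s: 11.58
tool_pos: [0.5614, -0.0371, 0.0762]
tool_rot: [180.0, 0.0, 168.6]
force: [-1.5, 0.8, -0.4]
grip_width: 0.0462
```

>>> drive_tool(
  commands=[
    [-0.2,0,-0.01,0,0,0,0.53],
    [-0.2,0,0,0,0,0,0.53],
    [-0.2,0,0,0,0,0,0.53],
  ],
)

```text
time_s: 11.83
tool_pos: [0.5674, -0.0383, 0.0764]
tool_rot: [180.0, 0.0, 168.6]
force: [-1.1, -0.1, -0.5]
grip_width: 0.046
```

```bash
python3 look.py g
```

```text
11.9333 [ 0.5676 -0.0383  0.0764] [1.8000e+02 5.0000e-02 1.6862e+02] [0.01 0.48 0.66] 0.045847073638411354
```

View pics/g_d.png

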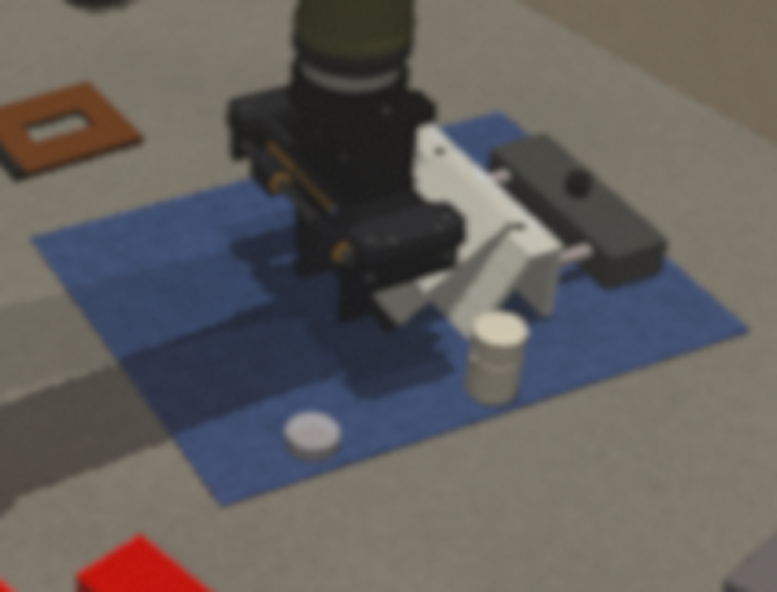

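View pics/g_s.png

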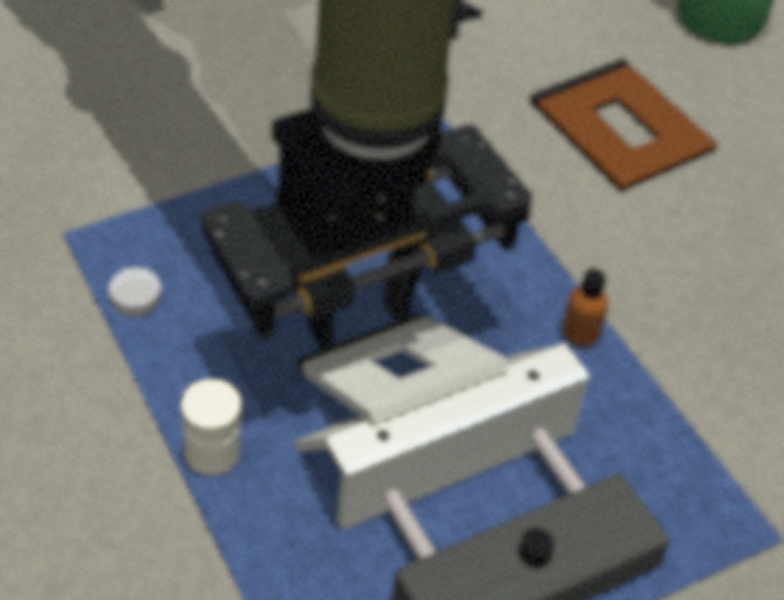

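The holder's head has reached the rest's top edge. Continuing.

>>> drive_tool(
  commands=[
    [-0.2,0,-0.01,0,0,0,0.53],
    [-0.2,0,0,0,0,0,0.53],
    [-0.2,0,0,0,0,0,0.53],
  ],
)

```text
time_s: 12.18
tool_pos: [0.5729, -0.0394, 0.0764]
tool_rot: [180.0, -0.0, 168.6]
force: [-0.9, 0.3, -0.3]
grip_width: 0.0464
```

>>> drive_tool(
  commands=[
    [-0.2,0,0,0,0,0,0.53],
    [-0.2,0,0,0,0,0,0.53],
    [-0.2,0,0,0,0,0,0.53],
  ],
)

```text
time_s: 12.43
tool_pos: [0.579, -0.0406, 0.0764]
tool_rot: [180.0, 0.0, 168.6]
force: [-1.1, -0.1, -0.2]
grip_width: 0.0463
```

>>> drive_tool(
  commands=[
    [0.4,0,0,0,0,0,0.53],
    [0,0,0.22,0,0,0,0.53],
    [0,0,0,0,0,0,0.53],
    [-0.25,0,0,0,0,0,0.53],
    [-0.1,0,-0.03,0,0,0,0.53],
    [-0.1,0,-0.04,0,0,0,0.53],
    [-0.1,0,-0.04,0,0,0,0.53],
  ],
)

```text
time_s: 13.02
tool_pos: [0.58, -0.0408, 0.0751]
tool_rot: [-180.0, -0.1, 168.6]
force: [-1.3, 0.6, -1.5]
grip_width: 0.0462
```

>>> drive_tool(
  commands=[
    [-0.15,0,-0.02,0,0,0,0.53],
    [-0.15,0,0,0,0,0,0.53],
    [-0.2,0,0,0,0,0,0.53],
  ],
)

```text
time_s: 13.27
tool_pos: [0.585, -0.0419, 0.0753]
tool_rot: [-180.0, -0.0, 168.6]
force: [-0.9, 0.9, -1.3]
grip_width: 0.046
```

>>> drive_tool(
  commands=[
    [-0.2,0,0,0,0,0,0.53],
    [-0.2,0,0,0,0,0,0.53],
    [-0.2,0,0,0,0,0,0.53],
  ],
)

```text
time_s: 13.52
tool_pos: [0.5912, -0.0431, 0.0754]
tool_rot: [180.0, -0.0, 168.6]
force: [-1.3, -0.2, -1.1]
grip_width: 0.0462
```

>>> drive_tool(
  commands=[
    [-0.2,0,0,0,0,0,0.53],
    [-0.2,0,0,0,0,0,0.53],
    [-0.2,0,0,0,0,0,0.53],
  ],
)

```text
time_s: 13.77
tool_pos: [0.597, -0.0443, 0.0754]
tool_rot: [180.0, -0.0, 168.6]
force: [-1.6, -0.2, -0.4]
grip_width: 0.0463
```

>>> drive_tool(
  commands=[
    [-0.15,0,0,0,0,0,0.53],
    [-0.15,0,0,0,0,0,0.53],
    [-0.15,0,0,0,0,0,0.53],
  ],
)

```text
time_s: 14.02
tool_pos: [0.6014, -0.0452, 0.0754]
tool_rot: [180.0, -0.0, 168.6]
force: [-1.3, 0.5, -1.1]
grip_width: 0.0462
```

>>> drive_tool(
  commands=[
    [-0.1,0,0,0,0,0,0.53],
    [-0.1,0,0,0,0,0,0.53],
    [-0.1,0,0,0,0,0,0.53],
    [-0.1,0,0,0,0,0,0.53],
  ],
)

```text
time_s: 14.35
tool_pos: [0.6053, -0.0459, 0.0755]
tool_rot: [180.0, -0.0, 168.6]
force: [-1.3, 0.9, -1.6]
grip_width: 0.0457
```

>>> drive_tool(
  commands=[
    [-0.1,0,0,0,0,0,0.53],
    [-0.1,0,0,0,0,0,0.53],
    [-0.1,0,0,0,0,0,0.53],
  ],
)

```text
time_s: 14.6
tool_pos: [0.6083, -0.0465, 0.0755]
tool_rot: [180.0, 0.0, 168.6]
force: [-1.7, -0.4, -0.1]
grip_width: 0.0465
```

```bash
python3 look.py i
```

```text
14.7 [ 0.6084 -0.0466  0.0755] [1.8000e+02 2.0000e-02 1.6862e+02] [-1.27 -0.97  0.12] 0.04583365338605327
```

View pics/i_d.png

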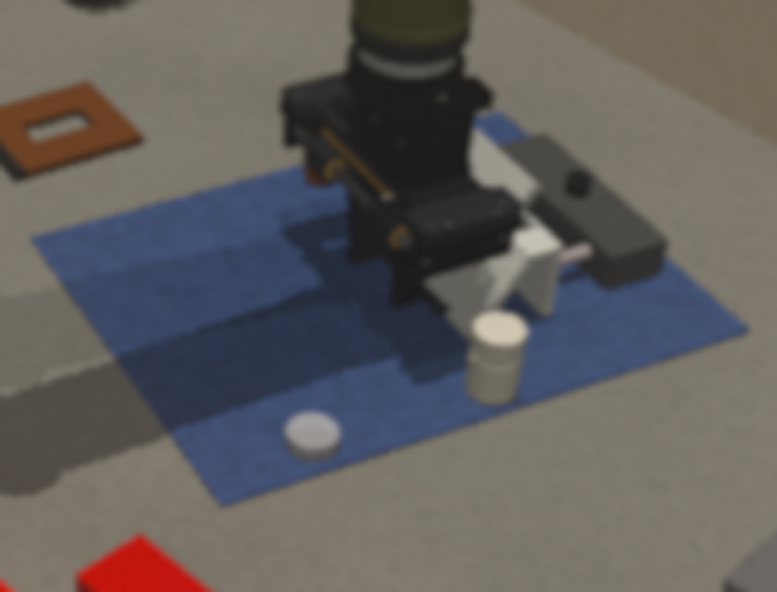

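View pics/i_s.png

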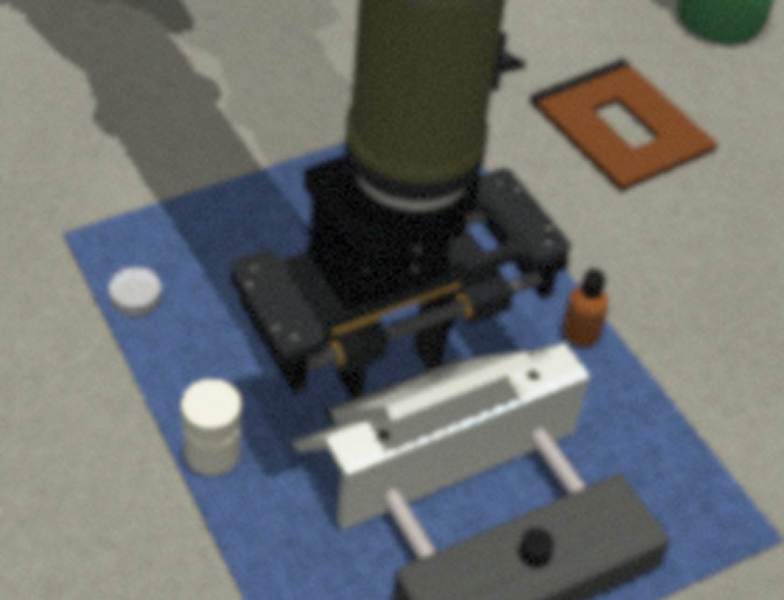

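The holder overhangs the rest's top edge but isn't flush yet: the gap still shows at side crop (490,285). I'll go on in 1 mm steps.

>>> drive_tool(
  commands=[
    [-0.1,0,0,0,0,0,0.53],
    [-0.1,0,0,0,0,0,0.53],
    [-0.1,0,0,0,0,0,0.53],
  ],
)

```text
time_s: 14.95
tool_pos: [0.6112, -0.0471, 0.0755]
tool_rot: [180.0, -0.0, 168.6]
force: [-2.1, 0.2, -0.4]
grip_width: 0.0461
```

>>> drive_tool(
  commands=[
    [-0.1,0,0,0,0,0,0.53],
    [-0.1,0,0,0,0,0,0.53],
    [0,0,0,0,0,0,0.53],
  ],
)

```text
time_s: 15.2
tool_pos: [0.6117, -0.0472, 0.0751]
tool_rot: [180.0, -0.2, 168.6]
force: [-5.5, 1.1, 2.4]
grip_width: 0.0462
```

```bash
python3 - <<'E'
from h import *
from cell import env
crop(env.read_camera("side")["img"],365,205,80,75,8,"pics/j_z.png")
crop(env.read_camera("scene")["img"],330,310,110,80,7,"pics/j_s.png")
E
```

```text
(no output)
```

View pics/j_z.png

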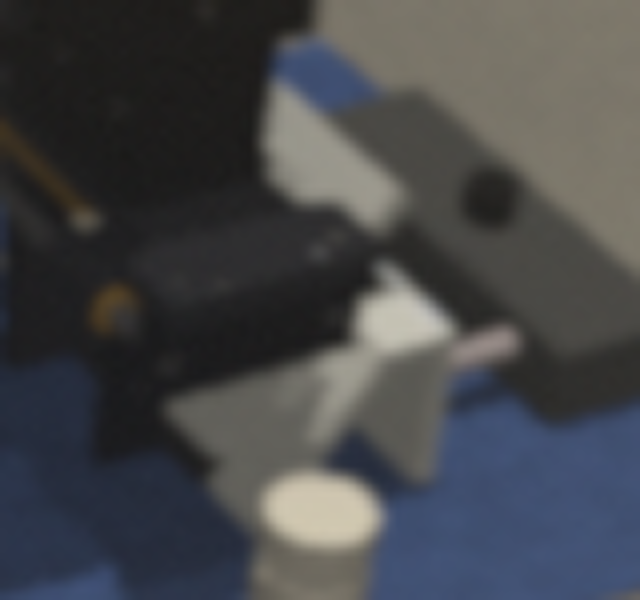

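View pics/j_s.png

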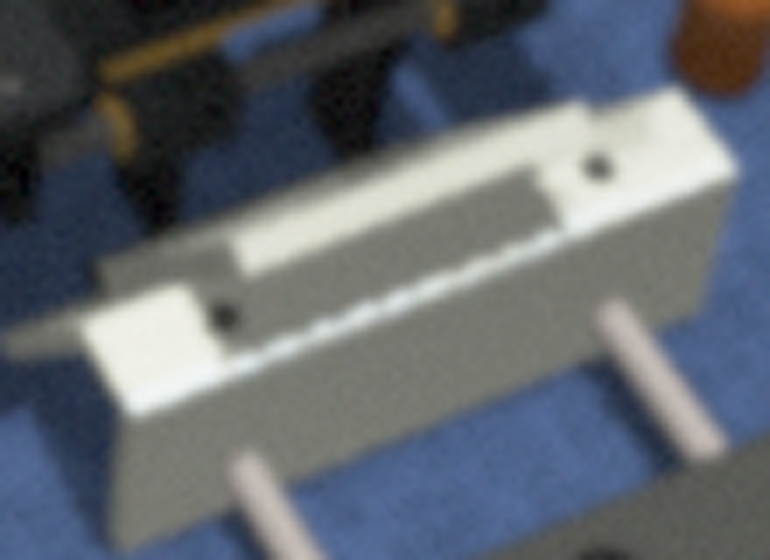

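The lean looks nearly flush and the force is rising. I'll check for a wedge against the true end stop with a slight upward ease plus one more mm.

>>> drive_tool(
  commands=[
    [-0.05,0,-0.05,0,0,0,0.53],
    [0,0,0,0,0,0,0.53],
  ],
)

```text
time_s: 15.47
tool_pos: [0.6118, -0.0472, 0.0753]
tool_rot: [180.0, -0.3, 168.6]
force: [-6.4, 1.3, 2.0]
grip_width: 0.0461
```

>>> drive_tool(
  commands=[
    [-0.05,0,-0.06,0,0,0,0.53],
    [0,0,0,0,0,0,0.53],
  ],
)

```text
time_s: 15.63
tool_pos: [0.6121, -0.0473, 0.0758]
tool_rot: [-180.0, -0.3, 168.6]
force: [-5.9, 1.0, 0.5]
grip_width: 0.0464
```

>>> drive_tool(
  commands=[
    [-0.1,0,-0.02,0,0,0,0.53],
    [0,0,0,0,0,0,0.53],
  ],
)

```text
time_s: 15.8
tool_pos: [0.6123, -0.0473, 0.0757]
tool_rot: [-180.0, -0.4, 168.6]
force: [-8.2, 0.6, 1.8]
grip_width: 0.0461
```

Blocked with an almost pure horizontal 8 N, so it's at the stop. I'll retreat straight back, lift, and measure the lean.

>>> drive_tool(
  commands=[
    [0.2,0,0,0,0,0,0.53],
    [0.3,0,0,0,0,0,0.53],
    [0.8,0,0,0,0,0,0.53],
    [1.5,0,0,0,0,0,0.53],
    [1.5,0,0,0,0,0,0.53],
    [1,0,-1.5,0,0,0,0.53],
    [0,0,-3,0,0,0,0.53],
    [0,0,-3.5,0,0,0,0.53],
    [0,0,-3.5,0,0,0,0.53],
    [0,0,-3,0,0,0,0.53],
    [0,0,-1,0,0,0,0.53],
    [0,0,0,0,0,0,0.53],
  ],
)

```text
time_s: 16.8
tool_pos: [0.5652, -0.0377, 0.2358]
tool_rot: [179.8, 0.5, 168.6]
force: [0.0, -0.0, -0.6]
grip_width: 0.0455
```

```bash
python3 look.py k; python3 - <<'E'
from h import *
from cell import env
crop(env.read_camera("side")["img"],340,195,120,90,6,"pics/k_z.png")
crop(env.read_camera("scene")["img"],330,300,120,90,6,"pics/k_zs.png")
E
```

```text
16.9 [ 0.5629 -0.0374  0.2314] [1.7997e+02 4.0000e-02 1.6862e+02] [ 0.24  1.08 -1.03] 0.045973551726218025
```

View pics/k_z.png

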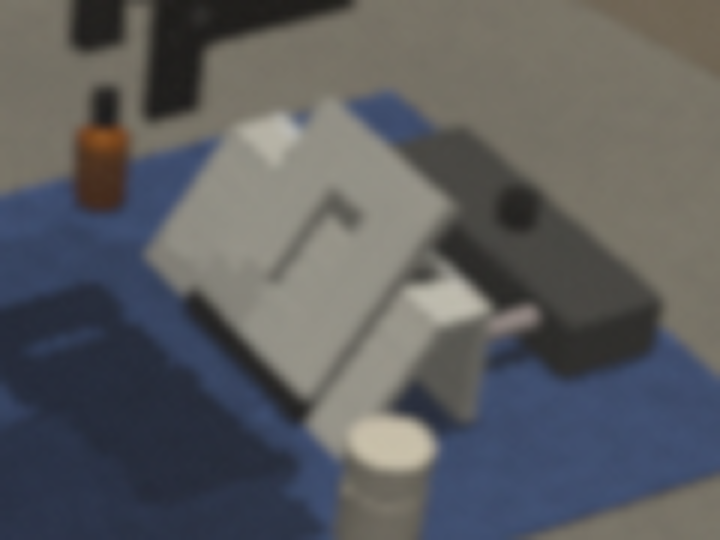

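View pics/k_zs.png

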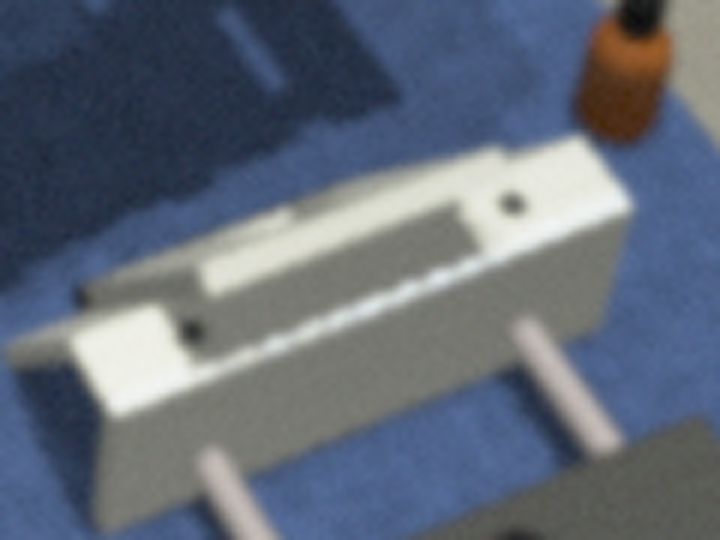

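View pics/k_d.png

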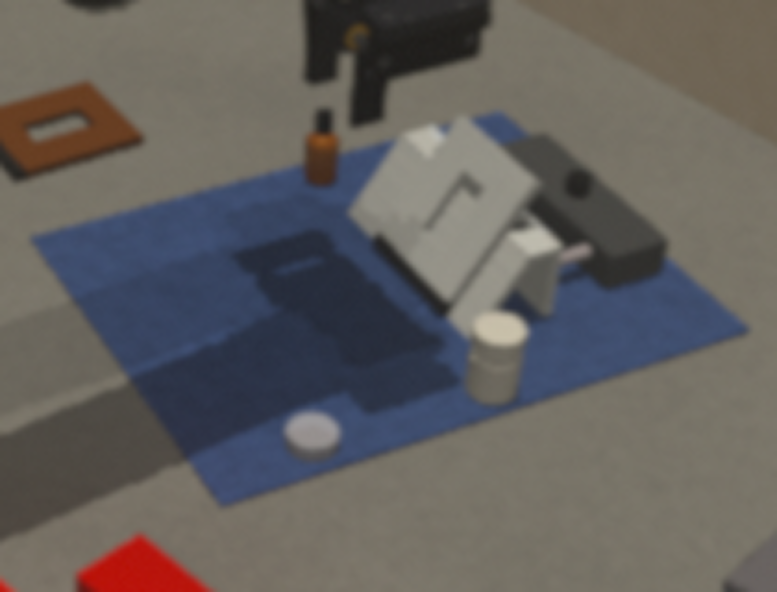

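Fully leaning, with the tail strip at the slope's foot, side crop (380-445,240-310). I'll fit the pose to quantify it.

```bash
cat > fit.py <<'E'
from h import *
from cell import env
from scipy.optimize import least_squares
D=env.read_camera("side")
th=np.radians(-11.4);Rz=np.array([[np.cos(th),-np.sin(th),0],[np.sin(th),np.cos(th),0],[0,0,1]]);O=np.array([.6285,-.0465,.003])
def rw(p): return O+Rz@np.array(p)
E
cat > f1.py <<'E'
from fit import *
z=lambda u,v:(340+(u+.5)/6-.5,195+(v+.5)/6-.5)
obs=[z(333,97),z(459,208),z(302,418),z(190,300)] # headR(y+) plain, headL plain, tailL plain top corner?, tailR
def model(p):
    d,y,a,psi=p;ca,sa=np.cos(a),np.sin(a)
    pts=[]
    for s,yy in [(.11,.045),(.11,-.045),(0,-.045),(0,.045)]:
        t=.008
        x=d+s*ca-t*sa; zz=s*sa+t*ca
        pts.append((x-psi*yy,y+yy,zz))
    return pts
f=lambda p:np.ravel([w2p(D,rw(q))-np.array(o) for q,o in zip(model(p),obs)])
r=least_squares(f,[0,0,.95,0],x_scale=[.01,.01,.1,.1]);p=r.x
print(p[:2]*1000,np.degrees(p[2:]),r.fun.round(2))
print("headmid rail",np.mean(model(p)[:2],0)*1000)
h=[p[0]+.11*np.cos(p[2])-.004*np.sin(p[2]),p[1],.11*np.sin(p[2])+.004*np.cos(p[2])]
print("head world",rw(h))
for n,q in [("footR",(.0015,.08,0)),("topR",(.0415,.08,.057)),("topL",(.0415,-.08,.057)),("footL",(.0015,-.08,0))]: 
    u=w2p(D,rw(q));print(n,((u-[340,195])*6).round())
E
python3 f1.py
```

```text
[ 3.19183497 -9.08846587] [54.41235075  0.7055475 ] [ 0.32 -0.08 -0.08 -0.44 -0.01  0.11 -0.23  0.39]
headmid rail [60.70027036 -9.08846587 94.11046626]
head world [ 0.68939505 -0.06804998  0.09478268]
footR [145. 252.]
topR [233. 125.]
topL [440. 323.]
footL [341. 458.]
```

The fit gives a 54.4° lean, flush. The holder centre is at y' -9 mm and the head at about 95 mm. Next I go over it to behind the head.

>>> drive_tool(
  commands=[
    [-1,-0.5,-0.5,0,0,0,0.53],
    [-2,0,0,0,0,0,0.53],
    [-2.5,0,0,0,0,0,0.53],
    [-2.5,0,0,0,0,0,0.53],
    [-2.5,0,0,0,0,0,0.53],
    [-2.5,0,0,0,0,0,0.53],
    [-1.5,0,0,0,0,0,0.53],
    [-0.7,0,0,0,0,0,0.53],
    [0,0,0,0,0,0,0.53],
    [0,0,0,0,0,0,0.53],
  ],
)

```text
time_s: 17.88
tool_pos: [0.7103, -0.0725, 0.2353]
tool_rot: [-180.0, -0.2, 168.6]
force: [-0.5, 0.3, 0.1]
grip_width: 0.0464
```

```bash
python3 look.py l
```

```text
17.9833 [ 0.7101 -0.0722  0.2364] [ 1.7998e+02 -7.0000e-02  1.6861e+02] [-0.58 -0.24 -0.15] 0.04593584412342203
```

View pics/l_s.png

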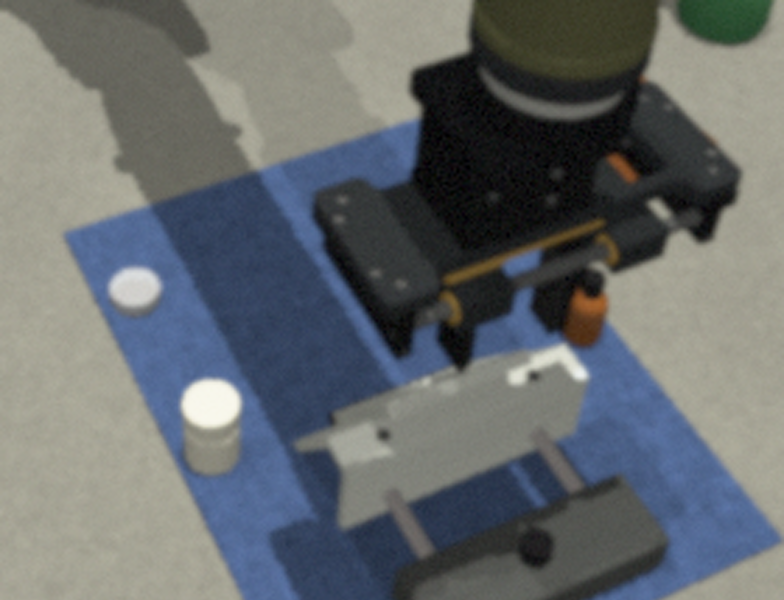

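>>> drive_tool(
  commands=[
    [0,0,1.5,0,0,0,0.53],
    [0,0,2,0,0,0,0.53],
    [0,0,2,0,0,0,0.53],
    [0,0,1.5,0,0,0,0.53],
    [0,0,1,0,0,0,0.53],
    [0,0,0.7,0,0,0,0.53],
    [0,0,0,0,0,0,0.53],
    [0,0,0,0,0,0,0.53],
  ],
)

```text
time_s: 18.65
tool_pos: [0.7112, -0.0724, 0.1503]
tool_rot: [180.0, 0.0, 168.6]
force: [-0.0, 0.9, 1.7]
grip_width: 0.0461
```

```bash
python3 look.py m
```

```text
18.75 [ 0.7118 -0.0725  0.1511] [1.7998e+02 1.2000e-01 1.6862e+02] [-0.35  0.53  0.16] 0.0462088813593994
```

View pics/m_s.png

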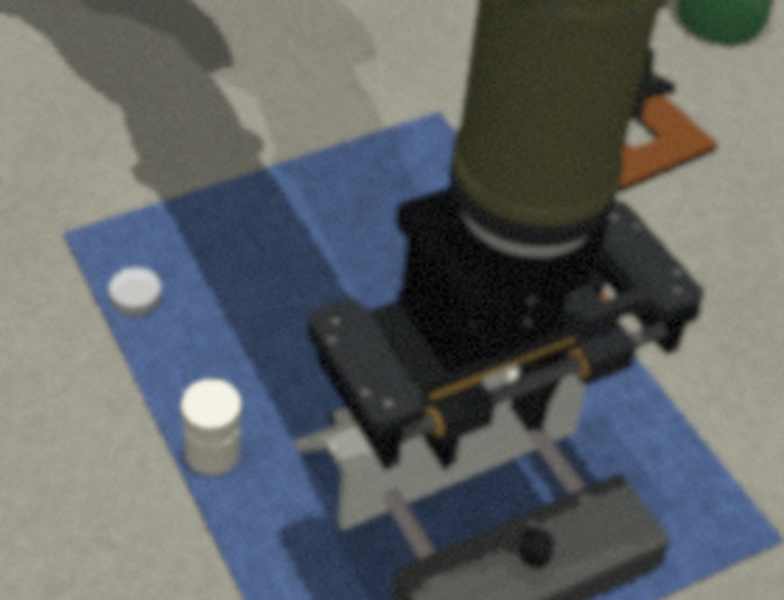

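View pics/m_d.png

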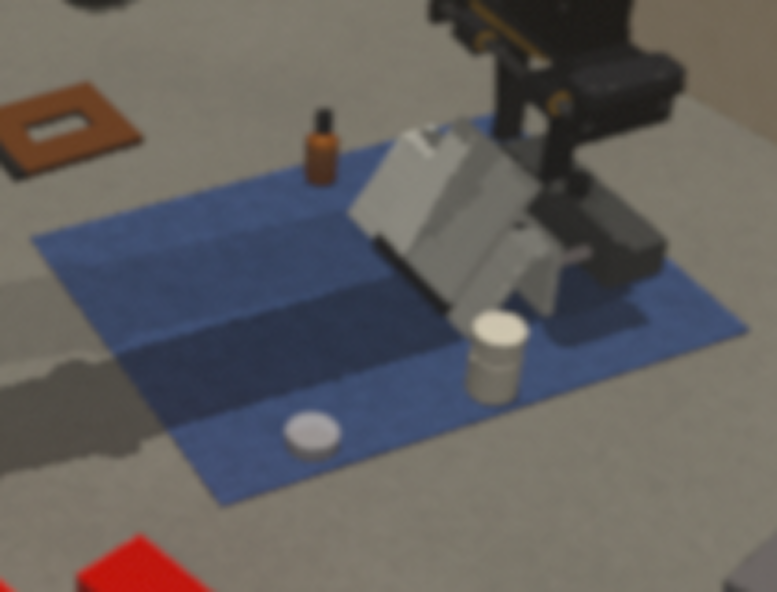

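Both fingers are behind the head. Now I draw back slowly.

>>> drive_tool(
  commands=[
    [0.4,0,0,0,0,0,0.53],
    [0.4,0,0,0,0,0,0.53],
    [0.4,0,0,0,0,0,0.53],
    [0.4,0,0,0,0,0,0.53],
    [0.4,0,0,0,0,0,0.53],
    [0.3,0,0,0,0,0,0.53],
    [0.3,0,0,0,0,0,0.53],
  ],
)

```text
time_s: 19.33
tool_pos: [0.6853, -0.0671, 0.1499]
tool_rot: [180.0, 0.0, 168.6]
force: [0.5, 0.0, 0.3]
grip_width: 0.0459
```

>>> drive_tool(
  commands=[
    [0.3,0,0,0,0,0,0.53],
    [0.3,0,0,0,0,0,0.53],
    [0.3,0,0,0,0,0,0.53],
    [0.3,0,0,0,0,0,0.53],
    [0.3,0,0,0,0,0,0.53],
    [0.3,0,0,0,0,0,0.53],
  ],
)

```text
time_s: 19.83
tool_pos: [0.6676, -0.0636, 0.1497]
tool_rot: [180.0, -0.0, 168.6]
force: [0.2, 0.3, -0.2]
grip_width: 0.046
```

```bash
python3 look.py n
```

```text
19.9333 [ 0.6674 -0.0635  0.1497] [ 1.7999e+02 -3.0000e-02  1.6862e+02] [ 0.86 -0.33  0.84] 0.04579027824851694
```

View pics/n_d.png

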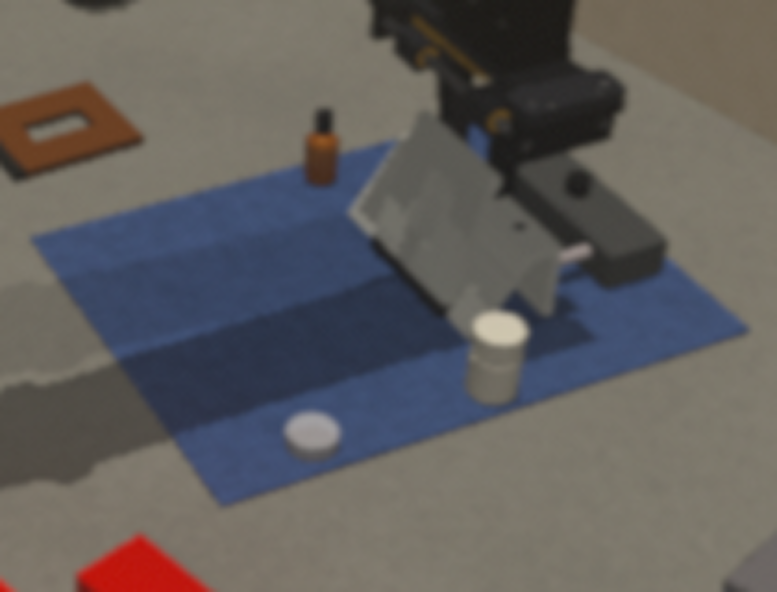

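It's pivoting on its tail with under 1 N. Continuing past vertical, slowly.

>>> drive_tool(
  commands=[
    [0.3,0,0,0,0,0,0.53],
    [0.3,0,0,0,0,0,0.53],
    [0.3,0,0,0,0,0,0.53],
    [0.3,0,0,0,0,0,0.53],
    [0.3,0,0,0,0,0,0.53],
    [0.3,0,0,0,0,0,0.53],
    [0.3,0,0,0,0,0,0.53],
    [0.3,0,0,0,0,0,0.53],
  ],
)

```text
time_s: 20.6
tool_pos: [0.6441, -0.0589, 0.1498]
tool_rot: [180.0, -0.0, 168.6]
force: [-0.5, 0.1, 1.0]
grip_width: 0.0464
```

>>> drive_tool(
  commands=[
    [0.2,0,0,0,0,0,0.53],
    [0.2,0,0,0,0,0,0.53],
    [0.2,0,0,0,0,0,0.53],
    [0.2,0,0,0,0,0,0.53],
  ],
)

```text
time_s: 20.93
tool_pos: [0.6364, -0.0573, 0.1498]
tool_rot: [180.0, 0.0, 168.6]
force: [0.8, -0.1, -0.3]
grip_width: 0.046
```

```bash
python3 look.py o
```

```text
21.0333 [ 0.6363 -0.0573  0.1498] [ 1.7999e+02 -1.0000e-02  1.6862e+02] [-0.16  0.31 -0.4 ] 0.046367672855989604
```

View pics/o_d.png

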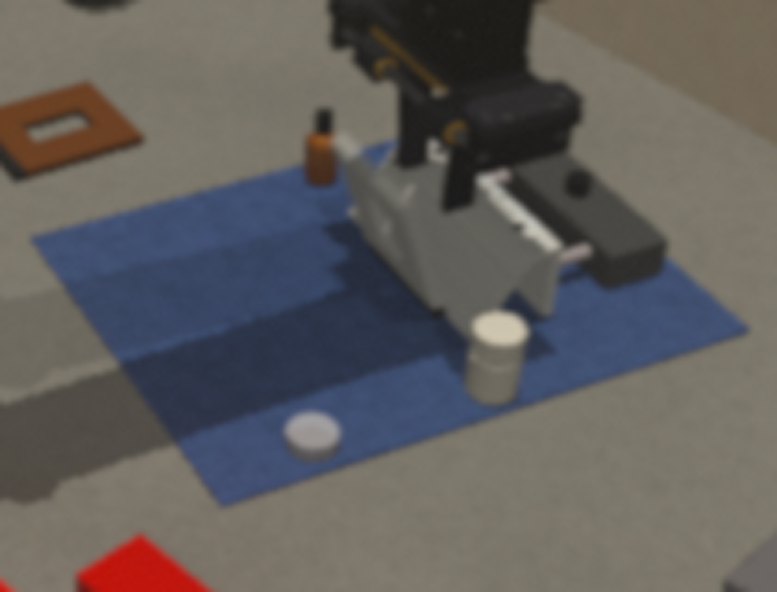

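It has passed vertical and is falling towards the robot. I'll let it land, then lift the hand clear.

>>> drive_tool(
  commands=[
    [0,0,0,0,0,0,0.53],
    [0,0,0,0,0,0,0.53],
    [0,0,0,0,0,0,0.53],
    [0,0,0,0,0,0,0.53],
    [0,0,0,0,0,0,0.53],
    [0,0,0,0,0,0,0.53],
    [0,0,-2,0,0,0,0.53],
    [0,0,-3,0,0,0,0.53],
    [0,0,-3,0,0,0,0.53],
    [0,0,-3,0,0,0,0.53],
    [-3,0,-1,0,0,0,0.53],
    [-3,0,0,0,0,0,0.53],
    [0,0,0,0,0,0,0.53],
    [0,0,0,0,0,0,0.53],
  ],
)

```text
time_s: 22.2
tool_pos: [0.6958, -0.0695, 0.2685]
tool_rot: [-179.9, -0.1, 168.6]
force: [-1.0, 0.4, 0.6]
grip_width: 0.0464
```

```bash
python3 look.py p
```

```text
22.3 [ 0.6946 -0.0693  0.269 ] [-1.7998e+02 -1.0000e-01  1.6860e+02] [-0.21 -0.71 -0.4 ] 0.04626578356934212
```

View pics/p_d.png

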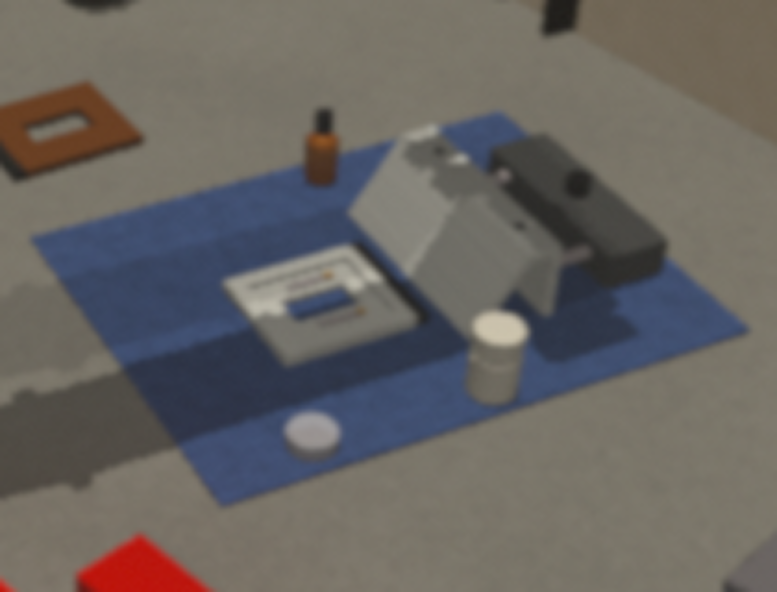

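View pics/p_s.png

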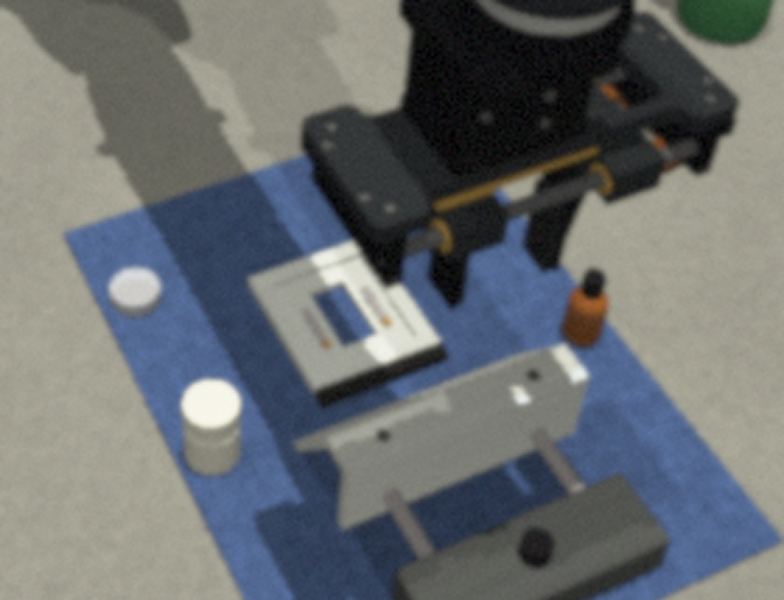

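The holder lies flat, recess and clips up, with its rubber end towards the rest at side crop (390,285). The bystanders are at the same pixels as before, and the hand is clear.

```bash
python3 -c "
from cell import env
print(env.sign_off())"
```

```text
the job is handed in; nothing more can be done
None
```

The holder went up the slope, leaned fully back, and was tipped over. It now lies flat on the mat, recessed side up. However, the push broke the 20 N limit twice on the way.

- **Push:** I pushed the rubber end with two fingertips lined up with the rail, which also turned the holder square to the rest. Normal pushing took 1–2 N. At the stop the push rose to about 8 N, almost purely horizontal, and I stopped there. A camera fit gave a 54.4° lean against the 55° slope, so it was flush.
- **Tipping:** Drawing the head back from behind took under 1 N. The holder pivoted on its rubber end and fell towards the robot.
- **Last checks:** The final pictures show the recess and clips on top. The dropper bottle, dish and canister were at the same pixels as at the start. The hand was clear, and the whole job took about 22 s.

**Force limit broken:** The arm wedged the rubber end down against the mat twice, and the wrist briefly read about 43 N and 44 N horizontally, with 48–50 N vertically. The second time was avoidable, because I sent three moves without checking the force between them. How much of that load reached the holder is unknown. It looked straight in every later picture and slid and leaned normally, but I can't rule out that it went past its 20 N bending limit.

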